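# Press a lid home with the crank press

## Robot

A 6-joint arm with a two-finger parallel gripper is mounted at the origin on the work surface. World frame = base frame: x ahead of the robot, y to its left, z up, the work surface at z = 0. Lengths are in m, angles in rad, forces in N, time in s.
With the tool pointing down it reaches from about 0.35 to 0.975 m from the base axis. Payload 4.9 kg.
Tool frame: the origin (TCP) lies on the centre line of the jaws, within the pads' length; the fingertips stand 11 mm ahead of it and the grasp point (between the pads) lies 8 mm behind it (manip.finger_overhang is the distance from the TCP to the fingertips, in m); y points along the fingers, z is the direction in which the jaws open and shut, and the axes are right-handed (so a half turn about y gives the same grasp; the last joint's range is limited). The gripper opens to 85 mm and grips with 20 to 120 N. Pads are 22 mm wide; open, the fingers measure 114 mm over their backs; the gripper's body (76 mm by 85 mm) begins 54 mm behind the grasp point. The pads swing forward as they close: fully open they stand 13 mm farther back than shut.
Start: joints at [-1.369, 0.053, 1.613, -0, 1.476, -0.119], TCP at [0.197, -0.593, 0.213] pointing down, gripper open.
Joint ranges: [-3.01, 3.01], [-1.01, 2.22], [0.06, 2.58], [-1.02, 4.17], [0.09, 2.62], [-3.14, 3.14]. Speed limits (rad/s): [2.57, 2.57, 3.14, 3.14, 3.14, 3.14].

## Interface

Orientations are given as a unit quaternion [w, x, y, z].
In Python, from plant import readout, cams, workorder, manip gives the robot as it stands.
- The arm moves only by the tool play_rows, never from a script. Its arguments are lists of equal length, an entry for each row: "slide": the shift along the tool's x, y, z in cm, a list of three; "yaw": the turn about the tool's y in degrees; "grip": the closure, from -1 (fully open) to 1 (shut), so that 0 is half open. In form: {"slide": [[x, y, z], ...], "yaw": [yaw, ...], "grip": [grip, ...]}. A call has 1 to 12 rows; each row shifts and turns the commanded pose from where the row before left it, along the tool's axes as they then stand; what a row does not reach is not made up. A row lasts 1/10 s, in which the tool goes at most 50 mm and 8.59 degrees, less where a joint would pass 70% of its speed; a pose out of reach is approached as far as the arm can. A call with a gripper value outside its range is refused whole. The fingers move at their own pace and stop on an object; the grip force is fixed at half the most. Time passes only in rows, so rows that do not move let the fingers close. It gives the time, the measured TCP pose, the force and the opening at its end, in the units of the state.
- readout.state(): the state, without advancing time (a new reading comes with each control period).
- cams.grab_frame(name): name is "side" or "top" or "wrist"; returns a dict with "image" (420x560x3 uint8, red, green, blue), "mtx" (3x3 intrinsics, pixels), "dist" ([k1, k2, p1, p2, k3] as OpenCV has them; the pictures are not rectified), "R" (3x3) and "t" (3): a world point X has camera coordinates R X + t; the wrist camera has in their place "mount" (4x4, takes a point from camera to tool coordinates, whose origin is the TCP and whose axes are the tool frame's). Camera axes: x right, y down, z forward; pixel columns grow to the right and rows downward; lengths in m; the calibration is good to about 2 mm. A picture is of the moment at which its call begins: read the wrist's pose just before it. There is no depth.
- workorder.job_done(): hands the job in, once; it reports no verdict.
The state is a dict: "time": time; "joint_pos": joint angles; "joint_vel": joint speeds; "joint_efforts": joint torques, N m; "tool_pos": TCP position; "tool_rot": TCP orientation; "contact_force": force on the tool from outside, world axes, zero at the start; "ft_torque": the same for the moment, N m; "gripper_width": opening from 0.0 (shut) to 1.0 (fully open).
Only numpy, scipy, OpenCV 4.12 (cv2) and the standard library are available. Lean on these libraries where they do the work, as an engineer would, in place of code of your own. Each camera call takes 0.05 s, during which the arm holds its last target.

## Task

Close the tub: push the sled with the tub fully home into the press, then take the loose sleeve of the crank and wind the press down until the lid is fully home and the press bears firmly on it (about 80 N; over 110 N crushes the tub). Then wind it back up at least half a turn, so that the pad is clear, and let go. Turn the crank only while holding its sleeve, never touch the tub or its lid by hand, and leave everything else on the counter alone.

Things in the scene. Friction and masses are not known exactly. Their poses are not given: they have to be found in the camera images.
- press: grey bench press for tub lids, fixed. Origin on the counter below the pressing axis; z up; +y: the way the sled is pushed home. Base plate 200 mm (x) by 370 mm (y -210 to +160), 12 mm thick. Two guide rails along y, 115 mm apart, tops 28 mm above the counter. Column 100 x 75 mm (y 73 to 147), 245 mm high, with the crank on top and the press head on its front.
- crank_axis (a point): point on the vertical axis of the crank, 95 mm behind the pressing axis (press +y), 300 mm above the counter, which is mid height of the sleeve.
- crank (a joint): angle of the crank, rad, 0 to 9.2. Growing = clockwise seen from above = press head goes down, 60 mm per turn (9.55 mm per rad). At 0 the crank arm points along the press's +x and the head is at its top. It stays where it is left (friction about 1 N at the sleeve); every 10 N on the tub adds about 1.4 N at the sleeve.
- sleeve: loose black grip sleeve, upright on the pin at the end of the crank arm, 70 mm from the crank axis. A 24 mm thick, 56 mm high cylinder; origin at its lower end on its own axis (270 mm above the counter), z up. The top of the crank arm is 5 mm below the origin. It spins freely on its pin, so a hand that holds it can go round without turning.
- head: dark steel press head, 85 mm wide, 24 mm thick; origin on the pressing axis at its underside. z up. From it hangs a threaded stem with a rubber-backed white pad of 76 mm diameter; the pad's face is 40 to 52 mm below the origin, set differently each time and not measured. The rubber yields about 1 mm per 30 N.
- sled: white sled lying loose between the press's rails (1 to 3 mm play), axes as the press's. Plate 110 mm (x) by 200 mm (y -145 to +55), 10 mm thick. Origin under its tub nest, 12 mm above the counter, over the press's origin when fully home against the rear stop. Steel push plate standing at its front end: 70 mm wide, 12 mm thick, centred at y -135 mm (outer face -141), top 60 mm above the origin.
- tub: full white tub with a blue band, 77 mm wide at the foot, 89 mm at the top, standing in the sled's nest; origin under its centre, z up. The top of its lid is 91 mm above the origin minus joint lid, so 83 mm when home. It buckles at about 110 N from the press.
- lid (a joint): how far the tub's flat lid (97 mm wide, 10 mm thick) has gone onto the tub, m: starts at 0 to 0.003, 0.008 = fully home. It moves straight down, needs about 40 N to move, stays where it is left, and then bears firmly.
- lid_stack: stack of three spare white lids, 97 mm wide, 29 mm high; origin under its centre. Leave alone.
- jar: amber jar, 68 mm wide, 110 mm high; origin under its centre. Leave alone.
- can_a: food can, 66 mm wide, 100 mm high; origin under its centre. Leave alone.
- carton: cardboard carton 70 x 110 x 45 mm; origin under its centre. Leave alone.
- open_tub: empty open tub, 90 mm wide, 76 mm high; origin under its centre. Leave alone.
- sauce: green bottle, 56 mm wide, 170 mm high; origin under its centre. Leave alone.
Things that resemble listed ones, but are neither listed nor needed, are in the scene too. What is shaped like the sled but black is not meant. Leave any turquoise look-alike of the tub alone.

How it is judged:
By the outcome, as a careful person would: the job done as asked, in the order asked, and still so for the second after the job is handed in, with the robot touching nothing.
It also fails if it takes over 72 s, if anything falls off the work surface, if the arm or the gripper's body presses on something with over 40 N, if the wrist force passes 120 N, or if a joint passes its speed limit or range.

## Working session

There is one attempt and no reset: what is moved stays moved. The work goes in short steps, Python scripts to look and compute and a tool call to move; the robot and the scene stay as the last step left them, time stands still between calls to the robot, and variables do not carry over. Pictures are saved under pics/ and viewed, and the job is handed in when it is done.

Besides the shell and the picture viewer there is one more tool, called after "Emit:" as name([rows], argument=value, ...), one row to a line, values as JSON. play_rows: Moves the arm, as the interface text tells. Its arguments: {"type":"object","properties":{"slide":{"type":"array","items":{"type":"array","items":{"type":"number"}}},"yaw":{"type":"array","items":{"type":"number"}},"grip":{"type":"array","items":{"type":"number"}}},"required":["slide","yaw","grip"]}

```bash
ls; mkdir -p pics; python3 - <<'E'
from plant import readout,cams,workorder,manip
import cv2
print(readout.state()); print(manip.finger_overhang)
for n in ["side","top","wrist"]:
    f=cams.grab_frame(n); cv2.imwrite(f"pics/{n}0.png",f["image"][:,:,::-1])
    print(n,{k:v for k,v in f.items() if k!="image"})
E
```

```text
pics
{'time': 0.0, 'joint_pos': array([-1.36901056e+00,  5.33751341e-02,  1.61433509e+00,  5.68091150e-07,
        1.47601087e+00, -1.19001538e-01]), 'joint_vel': array([-0.00087019,  0.00036051, -0.00075589,  0.00095512,  0.00129479,
       -0.00014883]), 'joint_efforts': array([ 2.27360106e-03, -3.93670034e+01, -3.70181751e+01,  8.58321209e-05,
        7.15511647e-03, -7.47270576e-06]), 'tool_pos': array([ 0.19693291, -0.59244339,  0.2115272 ]), 'tool_rot': array([ 0.11289875, -0.11296063,  0.69878219, -0.69727843]), 'contact_force': array([0.07630461, 0.80327662, 0.52163229]), 'ft_torque': array([ 0.00883728, -0.0187097 , -0.00055906]), 'gripper_width': 1.0001467429191875}
0.011
side {'mtx': array([[531.49447038,   0.        , 281.24680382],
       [  0.        , 531.49447038, 208.57735135],
       [  0.        ,   0.        ,   1.        ]]), 'dist': array([-0.13611357,  0.        ,  0.        ,  0.        ,  0.        ]), 'R': array([[ 0.62443093,  0.78107733,  0.00205237],
       [ 0.45847156, -0.36439444, -0.81056802],
       [-0.63236844,  0.5070847 , -0.5856409 ]]), 't': arr
[... 389 characters left out ...]

       [ 0.18116849, -0.01602161, -0.98332156]]), 't': array([-0.07377114,  0.56486747,  1.58029107])}
wrist {'mtx': array([[318.07910116,   0.        , 278.34344621],
       [  0.        , 318.07910116, 211.74655764],
       [  0.        ,   0.        ,   1.        ]]), 'dist': array([-0.0115547,  0.       ,  0.       ,  0.       ,  0.       ]), 'mount': array([[-3.40030671e-04,  9.59239359e-01,  2.82594650e-01,
        -7.19446093e-02],
       [ 9.59590290e-04, -2.82594224e-01,  9.59239065e-01,
        -1.61691121e-01],
       [ 9.99999482e-01,  5.97345785e-04, -8.24386071e-04,
         2.53227311e-04],
       [ 0.00000000e+00,  0.00000000e+00,  0.00000000e+00,
         1.00000000e+00]])}
```

View pics/side0.png

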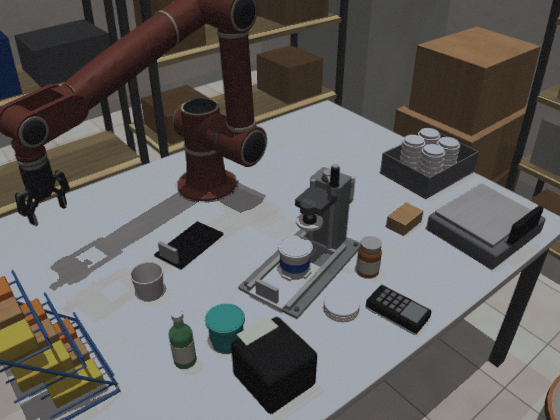

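View pics/top0.png

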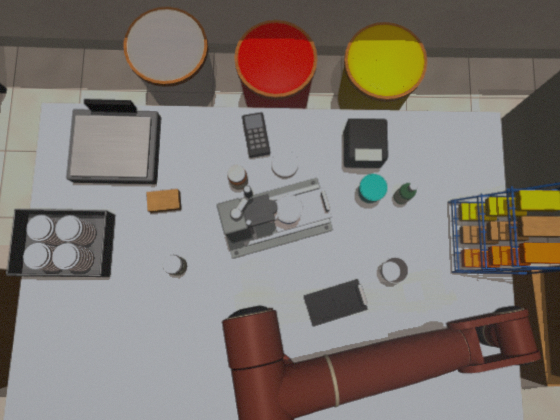

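View pics/wrist0.png

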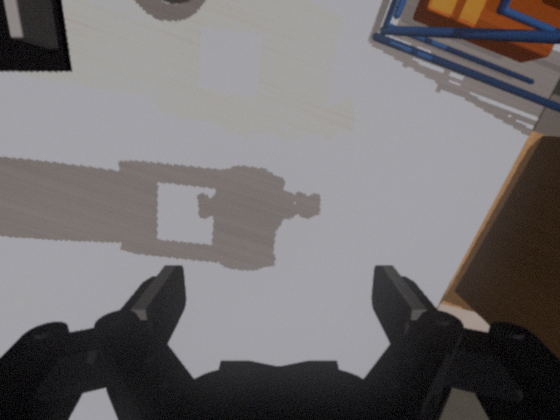

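The press is in the top view at about (275,215), with the column on the left (world +y) and the white sled with the blue-band tub to its right. The black sled (335,300) and the turquoise tub (373,188) are decoys. I'll enlarge the crops next.

```bash
python3 - <<'E'
import cv2
t=cv2.imread("pics/top0.png"); c=t[160:265,205:345]; cv2.imwrite("pics/topc.png",cv2.resize(c,None,fx=5.6,fy=5.6,interpolation=cv2.INTER_CUBIC))
t=cv2.imread("pics/side0.png"); c=t[160:320,230:400]; cv2.imwrite("pics/sidec.png",cv2.resize(c,None,fx=3.7,fy=3.7,interpolation=cv2.INTER_CUBIC))
E
```

```text
(no output)
```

View pics/topc.png

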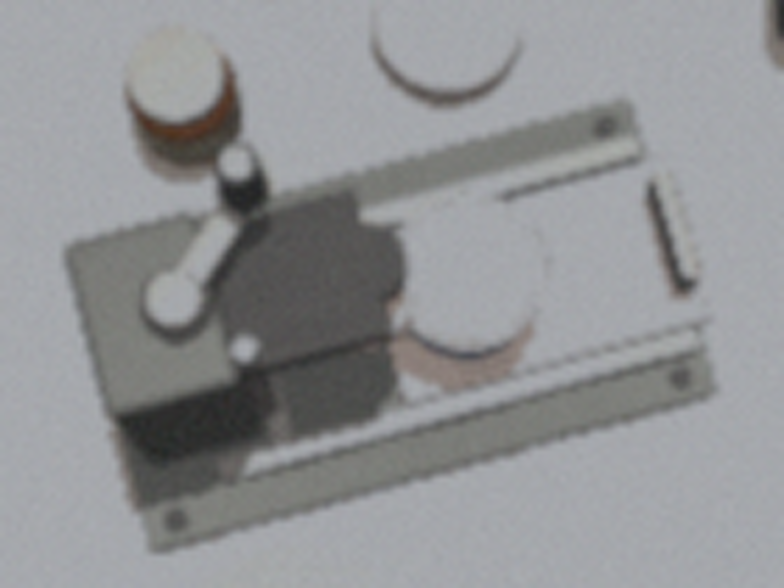

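View pics/sidec.png

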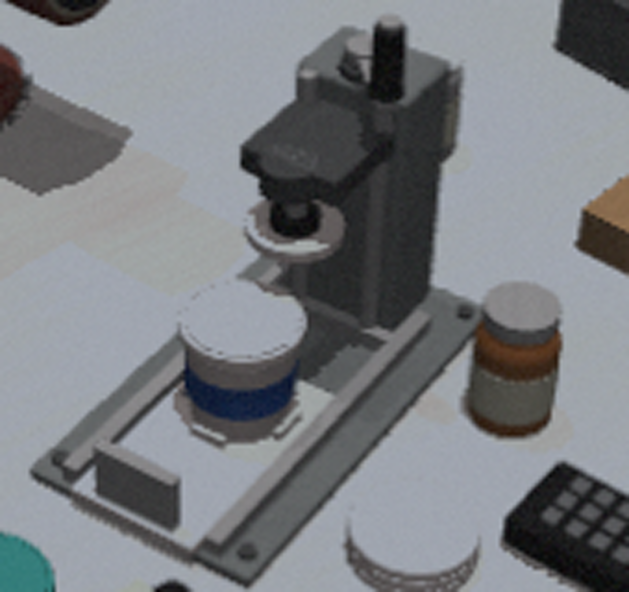

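```bash
cat > h.py <<'E'
import numpy as np, cv2
from scipy.optimize import least_squares
from scipy.spatial.transform import Rotation as Ro
from plant import readout,cams,workorder,manip
def proj(f,X):
    X=np.atleast_2d(X).astype(float)
    return cv2.projectPoints(X,cv2.Rodrigues(f["R"])[0],f["t"],f["mtx"],f["dist"])[0][:,0]
def unc(p,s,ox,oy): p=np.array(p,float); return (p+.5)/s-.5+np.array([ox,oy])
def rot(q): return Ro.from_quat([q[1],q[2],q[3],q[0]]).as_matrix()
def ray(f,uv):
    n=cv2.undistortPoints(np.array([[uv]],float),f["mtx"],f["dist"])[0,0]
    d=f["R"].T@np.array([n[0],n[1],1]); c=-f["R"].T@f["t"]; return c,d
def at_z(f,uv,z):
    c,d=ray(f,uv); return c+d*(z-c[2])/d[2]
E
cat > fit.py <<'E'
from h import *
T=cams.grab_frame("top"); S=cams.grab_frame("side")
tu=lambda p:unc(p,5.6,205,160); su=lambda p:unc(p,3.7,230,160)
# press points: (local xyz, top crop px or None, side crop px or None)
P=[((-.1,.16,.012),(150,550),None),((-.1,-.21,.012),(715,393),(32,470)),((.1,-.21,.012),(632,98),(248,584)),((.1,.16,.012),None,(482,309)),
   ((.05,.147,.245),None,(450,68)),((-.05,.147,.245),(122,412),None),((.05,.147,.245),(67,247),None),((-.05,.073,.245),(237,380),None),
   ((0,.095,.27),(172,298),None)]
def W(pose,l): c,s=np.cos(pose[2]),np.sin(pose[2]); l=np.atleast_2d(l); return np.c_[pose[0]+c*l[:,0]-s*l[:,1],pose[1]+s*l[:,0]+c*l[:,1],l[:,2]]
def res(p,full=False):
    r=[]
    for l,t,s in P:
        w=W(p,l)
        if t: r.append(proj(T,w)[0]-tu(t))
        if s: r.append(proj(S,w)[0]-su(s))
    r=np.array(r); return r if full else r.ravel()
x0=at_z(T,(280,215),.02)
o=least_squares(res,[x0[0],x0[1],.26],loss="soft_l1")
p=o.x
if __name__=="__main__":
    print("pose",p,np.degrees(p[2])); print(res(p,True).round(1))
    ax=W(p,(0,.095,.326))[0]; print("axis",ax)
    sl=at_z(T,tu((239,163)),.326); print("sleeve top T",sl)
    d=sl-ax; R=np.hypot(d[0],d[1]); a=np.arctan2(d[1],d[0]); print("radius",R,"crank",p[2]-a)
    for pp in [(0,.095,.326)]: pass
    c,dd=ray(S,su((390,24))); print("sleeve side z.326",at_z(S,su((390,22)),.326))
    lt=at_z(T,tu((473,272)),.102); print("lid top T",lt, "side",at_z(S,su((243,317)),.102))
    def L(w): c,s=np.cos(p[2]),np.sin(p[2]); d=np.array(w)[:2]-p[:2]; return np.array([c*d[0]+s*d[1],-s*d[0]+c*d[1]])
    print("lid local",L(lt),L(at_z(S,su((243,317)),.102)))
    for q in [(660,165),(690,275)]: print("plate top",L(at_z(T,tu(q),.072)))
    for q in [(100,442),(180,482)]: print("plate top side",L(at_z(S,su(q),.072)))
E
python3 fit.py
```

```text
pose [0.5527479  0.00622219 0.29368042] 16.826648434585962
[[ 0.8  0.1]
 [ 1.  -0.5]
 [-1.7 -0.3]
 [-0.3 -0.4]
 [-0.2 -0.8]
 [ 2.2 -0.3]
 [ 0.6 -2.1]
 [-2.   1. ]
 [-0.4 -0.7]
 [ 1.2  0.1]
 [ 0.8 -0.4]]
axis [0.52524758 0.09715476 0.326     ]
sleeve top T [0.58553406 0.06156138 0.326     ]
radius 0.0700096277988261 crank 0.8270143008316342
sleeve side z.326 [0.581254   0.06682296 0.326     ]
lid top T [ 0.57372403 -0.06437815  0.102     ] side [ 0.56417508 -0.05088724  0.102     ]
lid local [-0.00035914 -0.07364969] [-0.00559394 -0.05797219]
plate top [ 0.0384188  -0.20606586]
plate top [-0.03314681 -0.20379907]
plate top side [-0.03239408 -0.20438069]
plate top side [ 0.03852452 -0.2050718 ]
```

```bash
python3 - <<'E'
from fit import *
s=readout.state(); R=rot(s["tool_rot"]); print(R.round(3)); 
a=p[2]
print("plate outer now/home", W(p,[(0,-.2045,.05),(0,-.141,.05)]), "approach",W(p,[(0,-.25,.05)]))
print("press x dir",[np.cos(a),np.sin(a)],"y",[-np.sin(a),np.cos(a)])
E
```

```text
[[-0.949 -0.     0.315]
 [-0.315  0.    -0.949]
 [-0.    -1.    -0.   ]]
plate outer now/home [[ 0.61194595 -0.18952213  0.05      ]
 [ 0.59356416 -0.12874089  0.05      ]] approach [[ 0.62511716 -0.23307405  0.05      ]]
press x dir [np.float64(0.9571849644589938), np.float64(0.2894770177641652)] y [np.float64(-0.2894770177641652), np.float64(0.9571849644589938)]
```

```bash
cat > go.py <<'E'
from fit import *
def go(l,z,n=1):
    s=readout.state(); R=rot(s["tool_rot"]); w=W(p,(l[0],l[1],z))[0]; d=R.T@(w-s["tool_pos"])*100
    a=np.degrees(np.arctan2(R[1,2],R[0,2])); 
    print("t",s["time"],"tool z yaw",a,"need turn tool-y deg",(a-(np.degrees(p[2])-90)),"slide cm",d.round(2), "force",s["contact_force"].round(1),"w",s["gripper_width"])
    c,sn=np.cos(p[2]),np.sin(p[2]); D=s["tool_pos"][:2]-p[:2]; print("local",c*D[0]+sn*D[1],-sn*D[0]+c*D[1],s["tool_pos"][2])
E
python3 - <<'E'
from go import *
go((0,-.26),.25)
for uv,z in [((373,188),.09),((407,190),.17),((366,143),.1)]: print(at_z(T,uv,z))
print(W(p,(0,-.26,.05)))
E
```

```text
t 0.45 tool z yaw -71.61984033042532 need turn tool-y deg 1.5535112349887186 slide cm [-51.95  -3.72 -19.67] force [-0.   0.3 -0.9] w 1.0018941456141643
local -0.5139499479331532 -0.47065875324117895 0.2127225161976603
[ 0.65166158 -0.3522069   0.09      ]
[ 0.62741411 -0.44699539  0.17      ]
[ 0.80938091 -0.32864521  0.1       ]
[[ 0.62801193 -0.2426459   0.05      ]]
```

Emit:
play_rows([
  [0,-3.7,0],
  [-4,0,-1.6],
  [-4,0,-1.6],
  [-4,0,-1.6],
  [-4,0,-1.6],
  [-4,0,-1.6],
  [-4,0,-1.6],
  [-4,0,-1.6],
  [-4,0,-1.6],
  [-4,0,-1.6],
  [-4,0,-1.6],
  [-4,0,-1.6],
], yaw=[1.5,0,0,0,0,0,0,0,0,0,0,0], grip=[1,1,1,1,1,1,1,1,1,1,1,1])

```text
time: 1.65
tool_pos: [0.5683, -0.2956, 0.25]
tool_rot: [-0.104, 0.104, -0.699, 0.7]
contact_force: [0.6, -0.8, -0.4]
gripper_width: -0.001
```

```bash
python3 -c "
from go import *
go((0,-.245),.042)"
```

```text
t 1.75 tool z yaw -72.7954662221688 need turn tool-y deg 0.37788534324523937 slide cm [-7.02 20.77 -4.61] force [-1.1 -0.6  0.6] w -0.003358408774188649
local -0.07020295932776444 -0.2917905971662271 0.2495976599065201
```

Emit:
play_rows([
  [-3.5,0,-2.3],
  [-3.5,0,-2.3],
  [0,4,0],
  [0,4,0],
  [0,4,0],
  [0,0,0],
], yaw=[0,0,0,0,0,0], grip=[1,1,1,1,1,1])

```text
time: 2.35
tool_pos: [0.6159, -0.2307, 0.1219]
tool_rot: [0.1, -0.108, 0.702, -0.697]
contact_force: [-1.4, 0.3, -1.6]
gripper_width: 0.001
```

```bash
python3 -c "
from go import *
go((0,-.245),.042)
def crop(f,x0,y0,x1,y1,s,n): cv2.imwrite(n,cv2.resize(f['image'][y0:y1,x0:x1,::-1],None,fx=s,fy=s,interpolation=cv2.INTER_CUBIC))
crop(S,230,160,400,320,3.7,'pics/s1.png')
w=cams.grab_frame('wrist'); cv2.imwrite('pics/w1.png',w['image'][:,:,::-1])"
```

```text
t 2.45 tool z yaw -73.14944665282421 need turn tool-y deg 0.02390491258982763 slide cm [-0.49  8.77 -0.33] force [1.  0.3 0.2] w 0.0006882880523945869
local -0.00479430075520039 -0.24834414347346778 0.129657439982833
```

View pics/s1.png

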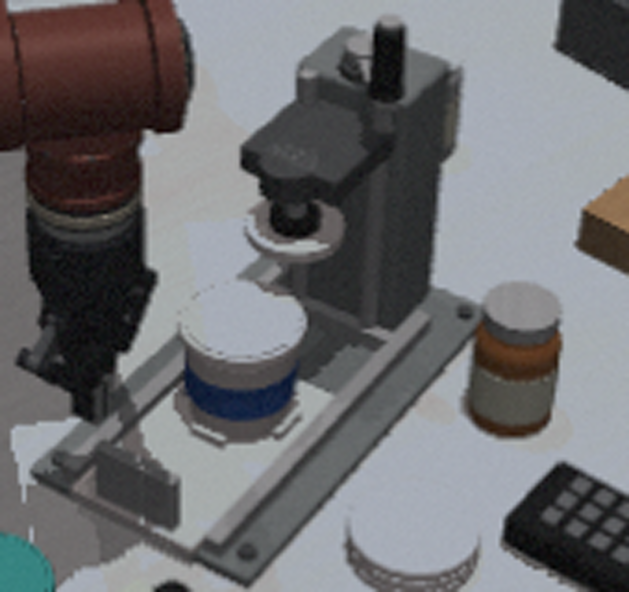

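View pics/w1.png

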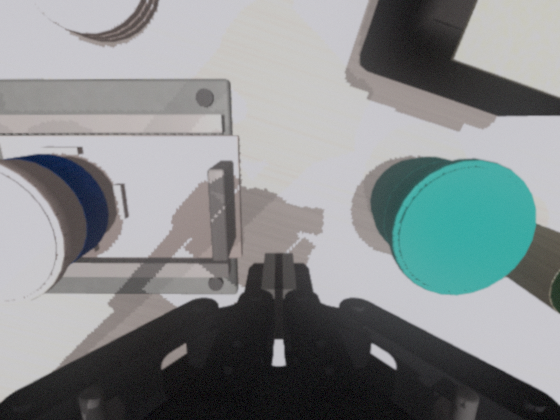

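Emit:
play_rows([
  [-0.4,3,0],
  [0,3,0],
  [0,2.7,0],
  [0,0,0],
  [0,0,-1.0],
  [0,0,-0.7],
  [0,0,-0.5],
  [0,0,-0.5],
  [0,0,-0.5],
  [0,0,0],
], yaw=[0,0,0,0,0,0,0,0,0,0], grip=[1,1,1,1,1,1,1,1,1,1])

```text
time: 3.5
tool_pos: [0.6168, -0.2023, 0.045]
tool_rot: [-0.105, 0.103, -0.698, 0.701]
contact_force: [1.3, -4.2, 1.2]
gripper_width: -0.0
```

```bash
python3 -c "
from go import *
go((0,-.155),.042)"
```

```text
t 3.6 tool z yaw -73.11353313400039 need turn tool-y deg 0.05981843141364607 slide cm [ 0.09  0.26 -6.3 ] force [ 1.7 -4.6  2.6] w -0.0010093926262810455
local 0.0009113536178304363 -0.21799772749353508 0.044932011745535405
```

Emit:
play_rows([
  [0,0,-0.4],
  [0,0,-0.5],
  [0,0,-0.5],
  [0,0,-0.5],
  [0,0,-0.5],
  [0,0,-0.5],
  [0,0,-0.5],
  [0,0,-0.5],
  [0,0,-0.5],
  [0,0,-0.5],
  [0,0,-0.4],
  [0,0,-0.2],
], yaw=[0,0,0,0,0,0,0,0,0,0,0,0], grip=[1,1,1,1,1,1,1,1,1,1,1,1])

```text
time: 4.8
tool_pos: [0.6011, -0.1506, 0.045]
tool_rot: [-0.105, 0.102, -0.697, 0.702]
contact_force: [1.7, -8.7, 2.4]
gripper_width: 0.0
```

```bash
python3 -c "
from go import *
go((0,-.155),.042)"
```

```text
t 4.9 tool z yaw -73.11102670046503 need turn tool-y deg 0.06232486494900513 slide cm [ 0.09  0.29 -0.88] force [ 2.  -7.3  2.9] w -0.004381366518731838
local 0.0009419198458288022 -0.16382482816763821 0.04496544375963439
```

Emit:
play_rows([
  [0,0,-0.2],
  [0,0,-0.2],
  [0,0,-0.1],
  [0,0,-0.1],
  [0,0,0],
], yaw=[0,0,0,0,0], grip=[1,1,1,1,1])

```text
time: 5.4
tool_pos: [0.5994, -0.145, 0.045]
tool_rot: [-0.105, 0.102, -0.697, 0.702]
contact_force: [2.0, -8.0, 1.6]
gripper_width: 0.001
```

```bash
python3 -c "
from go import *
go((0,-.155),.042)"
```

```text
t 5.5 tool z yaw -73.12546414068196 need turn tool-y deg 0.04788742473208174 slide cm [ 0.09  0.29 -0.33] force [ 2.1 -8.5  1.9] w -0.0013287824879849367
local 0.000911348228382701 -0.15823534246000376 0.04496613908405706
```

Emit:
play_rows([
  [0,0,-0.1],
  [0,0,-0.1],
  [0,0,-0.1],
  [0,0,0],
], yaw=[0,0,0,0], grip=[1,1,1,1])

```text
time: 5.9
tool_pos: [0.5986, -0.1421, 0.045]
tool_rot: [-0.105, 0.102, -0.697, 0.702]
contact_force: [3.1, -8.7, 1.7]
gripper_width: 0.001
```

```bash
python3 -c "
from go import *
go((0,-.155),.042)"
```

```text
t 6.0 tool z yaw -73.12408165826173 need turn tool-y deg 0.049269907152307724 slide cm [ 0.09  0.3  -0.03] force [ 3.  -8.2  1.9] w -0.00022269369338221784
local 0.0009386971038763195 -0.15526041592417095 0.04499501430496786
```

Emit:
play_rows([
  [0,0,-0.1],
  [0,0,-0.1],
  [0,0,0],
], yaw=[0,0,0], grip=[1,1,1])

```text
time: 6.3
tool_pos: [0.598, -0.1403, 0.045]
tool_rot: [-0.105, 0.102, -0.697, 0.702]
contact_force: [3.5, -9.1, 2.5]
gripper_width: 0.003
```

Emit:
play_rows([
  [0,0,-0.1],
  [0,0,-0.1],
  [0,0,0],
], yaw=[0,0,0], grip=[1,1,1])

```text
time: 6.6
tool_pos: [0.5974, -0.1383, 0.045]
tool_rot: [-0.105, 0.102, -0.697, 0.702]
contact_force: [2.8, -8.9, 1.5]
gripper_width: 0.001
```

Emit:
play_rows([
  [0,0,-0.1],
  [0,0,-0.1],
  [0,0,-0.1],
  [0,0,0],
], yaw=[0,0,0,0], grip=[1,1,1,1])

```text
time: 7.0
tool_pos: [0.5967, -0.1369, 0.045]
tool_rot: [-0.105, 0.102, -0.696, 0.703]
contact_force: [3.4, -12.4, 1.5]
gripper_width: 0.001
```

```bash
python3 -c "
from go import *
go((0,-.155),.042)
def crop(f,x0,y0,x1,y1,s,n): cv2.imwrite(n,cv2.resize(f['image'][y0:y1,x0:x1,::-1],None,fx=s,fy=s,interpolation=cv2.INTER_CUBIC))
crop(S,230,160,400,320,3.7,'pics/s2.png')
crop(T,205,160,345,265,5.6,'pics/t2.png')"
```

```text
t 7.1 tool z yaw -73.11975742268444 need turn tool-y deg 0.05359414272959384 slide cm [0.07 0.31 0.52] force [  3.  -12.1   0.1] w -0.003856247511469779
local 0.0007118267506464049 -0.14972146183827345 0.045052880970398536
```

View pics/s2.png

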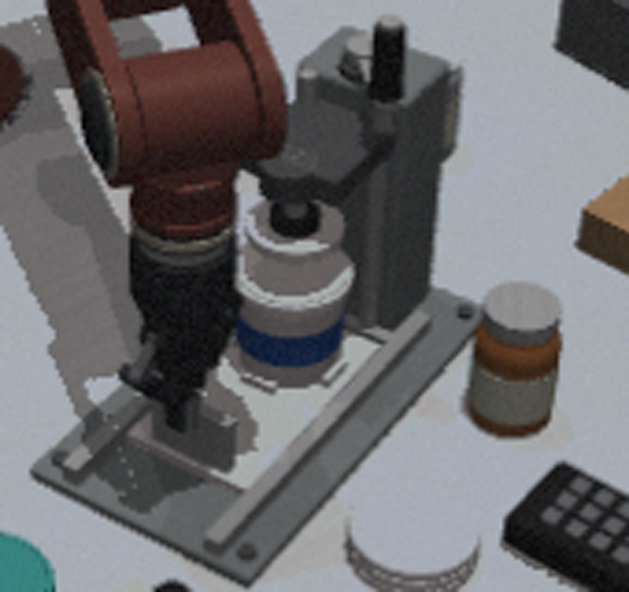

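View pics/t2.png

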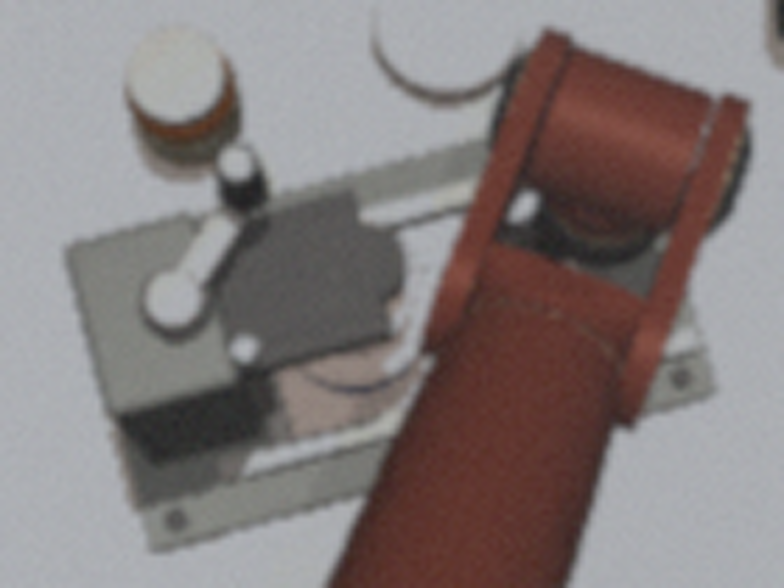

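The sled is nearly home, with the tub under the pad, and the force is starting to climb. I'll push on to confirm it's against the stop.

Emit:
play_rows([
  [0,0,-0.1],
  [0,0,-0.1],
  [0,0,0],
], yaw=[0,0,0], grip=[1,1,1])

```text
time: 7.4
tool_pos: [0.5962, -0.1367, 0.0452]
tool_rot: [-0.105, 0.102, -0.695, 0.704]
contact_force: [2.7, -17.9, 0.4]
gripper_width: 0.003
```

Emit:
play_rows([
  [0,0,-0.1],
  [0,0,-0.1],
  [0,0,0],
], yaw=[0,0,0], grip=[1,1,1])

```text
time: 7.7
tool_pos: [0.5961, -0.1365, 0.0459]
tool_rot: [-0.106, 0.102, -0.694, 0.705]
contact_force: [3.1, -22.0, 0.3]
gripper_width: -0.003
```

Emit:
play_rows([
  [0,0,0.6],
  [0,0,1.2],
  [0,0,2],
  [0,-4,0.5],
  [0,-4.5,0],
  [0,-4.5,0],
  [0,-4.5,0],
  [0,-4.5,0],
  [0,-4.5,0],
  [0,-4.5,0],
  [0,-4.5,0],
  [0,-2,0],
], yaw=[0,0,0,0,0,0,0,0,0,0,0,0], grip=[1,1,1,0,-1,-1,-1,-1,-1,-1,-1,-1])

```text
time: 8.9
tool_pos: [0.6067, -0.1709, 0.4236]
tool_rot: [-0.106, 0.102, -0.698, 0.7]
contact_force: [-0.9, -0.2, 0.3]
gripper_width: 1.0
```

```bash
python3 -c "
from go import *
go((.048,.044),.41)
def crop(f,x0,y0,x1,y1,s,n): cv2.imwrite(n,cv2.resize(f['image'][y0:y1,x0:x1,::-1],None,fx=s,fy=s,interpolation=cv2.INTER_CUBIC))
crop(S,230,160,400,320,3.7,'pics/s3.png')
print(readout.state()['tool_pos'])"
```

```text
t 9.0 tool z yaw -73.11599541260654 need turn tool-y deg 0.05735615280750039 slide cm [ -4.75   1.2  -22.94] force [-0.3 -0.5  0.7] w 1.002759764886859
local 0.0006289554481714726 -0.18534515475345925 0.4227086384759308
[ 0.60700309 -0.17100534  0.42270864]
```

View pics/s3.png

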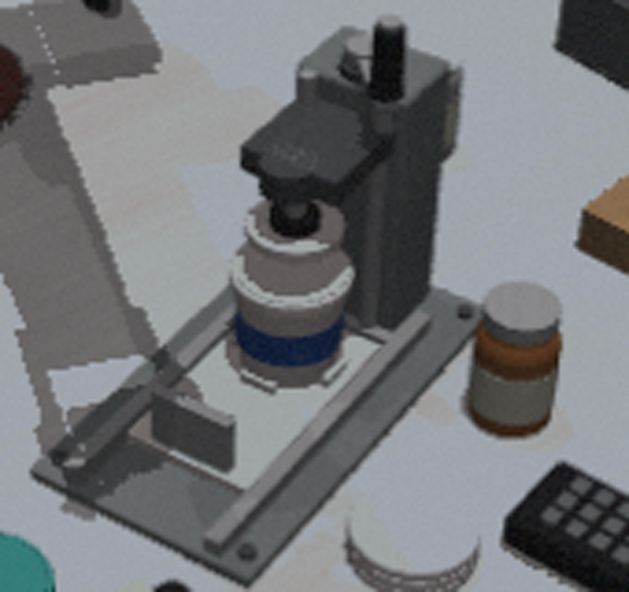

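Emit:
play_rows([
  [-1,0,-4.5],
  [-1,0,-4.6],
  [-1,0,-4.6],
  [-1,0,-4.6],
  [-0.7,0,-4.6],
  [0,0,0],
  [0,0,0],
], yaw=[0,0,0,0,0,0,0], grip=[-1,-1,-1,-1,-1,-1,-1])

```text
time: 9.7
tool_pos: [0.584, 0.0633, 0.4154]
tool_rot: [0.103, -0.106, 0.699, -0.699]
contact_force: [-0.0, 0.2, 0.4]
gripper_width: 1.0
```

```bash
python3 -c "
from go import *
go((.048,.044),.41)
w=cams.grab_frame('wrist'); cv2.imwrite('pics/w4.png',w['image'][:,:,::-1])
cv2.imwrite('pics/w4c.png',cv2.resize(w['image'][150:330,170:390,::-1],None,fx=3.4,fy=3.4,interpolation=cv2.INTER_CUBIC))
def L(w): c,s=np.cos(p[2]),np.sin(p[2]); d=np.array(w)[:2]-p[:2]; return np.array([c*d[0]+s*d[1],-s*d[0]+c*d[1]])
for q in [(155,393),(235,425)]: print('plate outer',L(at_z(S,su(q),.072)))
"
```

```text
t 9.8 tool z yaw -73.17079793213767 need turn tool-y deg 0.0025536332763635983 slide cm [-0.17  0.6  -0.01] force [ 0.6 -0.9  0.8] w 1.001812184093422
local 0.046311841456345135 0.04394304613473781 0.41603808938444464
plate outer [-0.03028429 -0.13862618]
plate outer [ 0.03793729 -0.13381551]
```

View pics/w4.png

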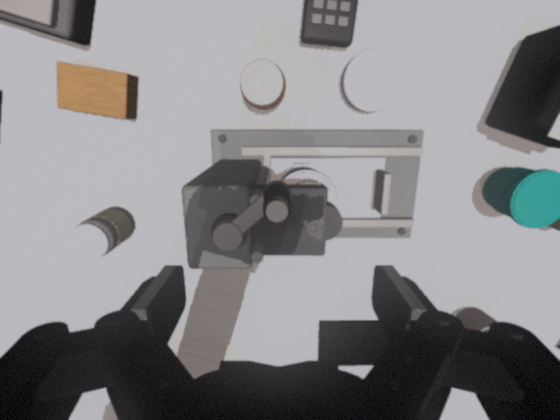

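View pics/w4c.png

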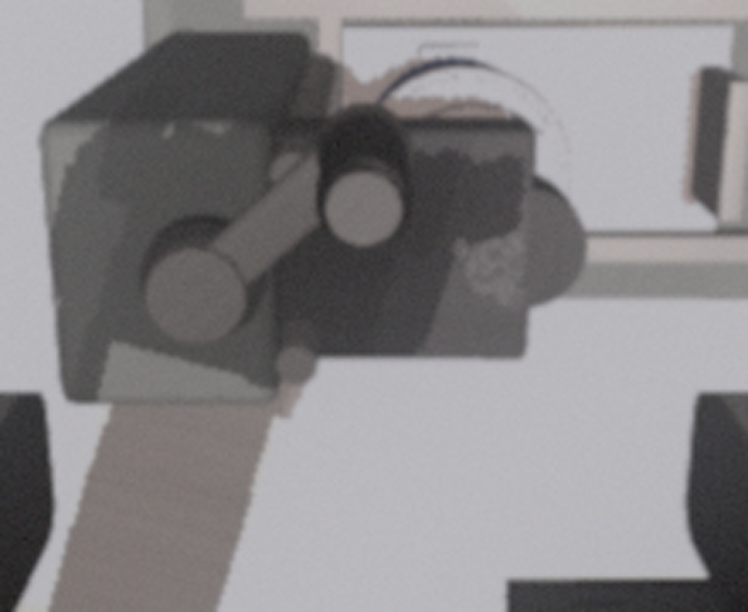

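```bash
python3 - <<'E'
from go import *
s=readout.state(); w=cams.grab_frame('wrist'); M=w['mount']; Rt=rot(s['tool_rot'])
Rc=Rt@M[:3,:3]; tc=Rt@M[:3,3]+s['tool_pos']
F=dict(w); F['R']=Rc.T; F['t']=-Rc.T@tc
wu=lambda q:unc(q,3.4,170,150)
print("sleeve",at_z(F,wu((364,208)),.326)); print("hub",[at_z(F,wu((195,296)),z) for z in (.27,.28)])
pts=[((-.1,-.21,.012),(411,238)),((.1,-.21,.012),(423,130)),((.1,.16,.012),(211,130)),((.05,.147,.245),wu((44,122))),((-.05,.147,.245),wu((68,400))),((-.05,.073,.245),wu((277,402)))]
for l,uv in pts: print(l, at_z(F,uv,l[2])-W(p,l)[0])
def r(q): return np.concatenate([(proj(F,W(q,l))[0]-uv) for l,uv in pts])
o=least_squares(r,p); print("wrist pose",o.x,o.fun.reshape(-1,2).round(1)); print("old",p)
q=o.x; ax=W(q,(0,.095,.3))[0]; print("axis",ax)
E
```

```text
sleeve [0.58241298 0.06198189 0.326     ]
hub [array([0.5249383 , 0.09890431, 0.27      ]), array([0.52910921, 0.0983485 , 0.28      ])]
(-0.1, -0.21, 0.012) [-1.66587407e-03  4.06350205e-04  1.04083409e-17]
(0.1, -0.21, 0.012) [-2.59970084e-03  2.74342590e-03  1.04083409e-17]
(0.1, 0.16, 0.012) [-1.67270588e-03 -2.78854082e-04  1.04083409e-17]
(0.05, 0.147, 0.245) [-0.00058883 -0.00127935  0.        ]
(-0.05, 0.147, 0.245) [ 3.01661864e-03 -2.73430701e-05  0.00000000e+00]
(-0.05, 0.073, 0.245) [0.00149089 0.00258848 0.        ]
wrist pose [0.55248201 0.0066086  0.28903348] [[-0.  -0.2]
 [ 2.  -0.3]
 [ 0.1 -1.4]
 [-1.3 -1.4]
 [-1.2  1.8]
 [ 1.2  1.6]]
old [0.5527479  0.00622219 0.29368042]
axis [0.52540455 0.09766798 0.3       ]
```

Emit:
play_rows([
  [0,3,0],
  [0,4,0],
  [0,3,0],
  [0,1.5,0],
  [0,0.7,0],
  [0,0,0],
], yaw=[0,0,0,0,0,0], grip=[-1,-1,-1,-1,-1,-1])

```text
time: 10.6
tool_pos: [0.5845, 0.0623, 0.2958]
tool_rot: [0.104, -0.104, 0.7, -0.699]
contact_force: [0.4, 1.1, -0.3]
gripper_width: 1.001
```

```bash
python3 -c "
from go import *
go((.048,.044),.294)
s=readout.state();print(s['tool_pos'])
w=cams.grab_frame('wrist'); cv2.imwrite('pics/w5.png',w['image'][:,:,::-1])
"
```

```text
t 10.7 tool z yaw -73.13349712495564 need turn tool-y deg 0.0398544404583987 slide cm [-0.06  0.39  0.04] force [ 0.4 -0.5  0.9] w 0.999550967959849
local 0.04736448374531575 0.04442349736797376 0.29793311316663934
[0.58522489 0.06245462 0.29793311]
```

View pics/w5.png

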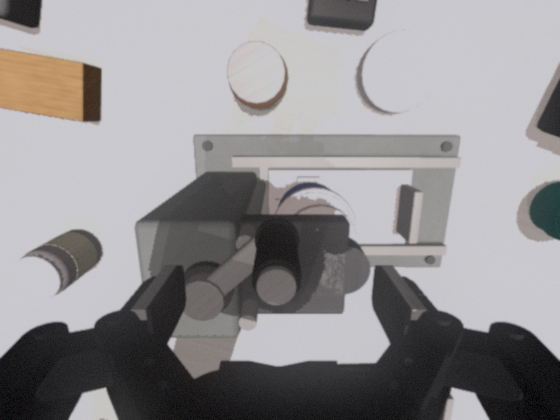

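```bash
python3 - <<'E'
from go import *
s=readout.state(); w=cams.grab_frame('wrist'); M=w['mount']; Rt=rot(s['tool_rot'])
Rc=Rt@M[:3,:3]; tc=Rt@M[:3,3]+s['tool_pos']
F=dict(w); F['R']=Rc.T; F['t']=-Rc.T@tc
X=at_z(F,(277,283),.326); print(X,"tool frame cm",(Rt.T@(X-s['tool_pos'])*100).round(2))
E
```

```text
[0.58279402 0.06241277 0.326     ] tool frame cm [ 0.22 -2.81 -0.05]
```

Emit:
play_rows([
  [0.1,0.2,0],
  [0,0,0],
  [0,0,0],
  [0,0,0],
  [0,0,0],
  [0,0,0],
  [0,0,0],
  [0,0,0],
], yaw=[0,0,0,0,0,0,0,0], grip=[0,1,1,1,1,1,1,1])

```text
time: 11.7
tool_pos: [0.5833, 0.0624, 0.2941]
tool_rot: [0.104, -0.104, 0.699, -0.699]
contact_force: [-2.4, 0.4, 3.5]
gripper_width: 0.25
```

```bash
python3 -c "
from go import *
go((.048,.044),.294)
s=readout.state();print(s['tool_pos'])
w=cams.grab_frame('wrist'); cv2.imwrite('pics/w6.png',w['image'][:,:,::-1])
"
```

```text
t 11.8 tool z yaw -73.11752861623606 need turn tool-y deg 0.05582294917797981 slide cm [-0.25  0.01  0.09] force [-2.9  0.3  3.9] w 0.24717199954594338
local 0.04551101080571703 0.044915703967793985 0.29410966241174796
[0.58330829 0.06238922 0.29410966]
```

View pics/w6.png

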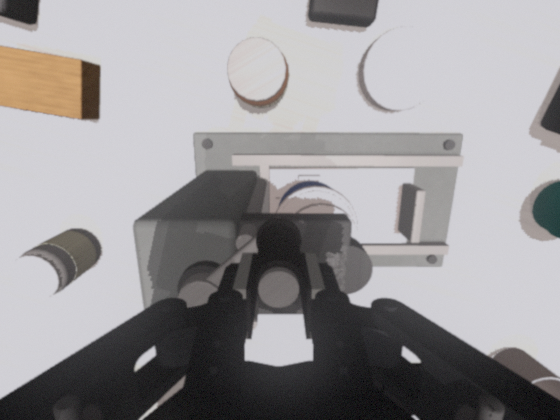

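```bash
python3 - <<'E'
from go import *
c=-S['R'].T@S['t']; d=c[:2]-p[:2]; d/=np.linalg.norm(d)
for z in (.13,.14,.15,.16,.17,.18):
    uv=proj(S,np.r_[p[:2]+d*.038,z])[0]; print(z,((uv-[230,160]+.5)*3.7-.5).round(0))
for z in (.09,.1): 
    uv=proj(S,np.r_[p[:2]+d*.0485,z])[0]; print('lid near rim',z,((uv-[230,160]+.5)*3.7-.5).round(0))
# rows for arcs
def rows(th0,th1,n,r=.07):
    th=np.radians(np.linspace(th0,th1,n+1)); return np.c_[-r*np.diff(np.cos(th))*100,np.zeros(n),r*np.diff(np.sin(th))*100].round(2).tolist()
print(rows(48,108,12)); print(rows(108,228,12))
E
```

```text
0.13 [290. 283.]
0.14 [290. 272.]
0.15 [291. 262.]
0.16 [291. 251.]
0.17 [292. 240.]
0.18 [292. 230.]
lid near rim 0.09 [288. 332.]
lid near rim 0.1 [288. 322.]
[[0.47, 0.0, 0.39], [0.5, 0.0, 0.35], [0.53, 0.0, 0.3], [0.56, 0.0, 0.25], [0.58, 0.0, 0.2], [0.59, 0.0, 0.15], [0.6, 0.0, 0.1], [0.61, 0.0, 0.05], [0.61, 0.0, -0.01], [0.61, 0.0, -0.06], [0.6, 0.0, -0.11], [0.59, 0.0, -0.16]]
[[1.12, 0.0, -0.48], [1.02, 0.0, -0.66], [0.89, 0.0, -0.83], [0.73, 0.0, -0.97], [0.55, 0.0, -1.09], [0.36, 0.0, -1.17], [0.15, 0.0, -1.21], [-0.06, 0.0, -1.22], [-0.27, 0.0, -1.19], [-0.48, 0.0, -1.12], [-0.66, 0.0, -1.02], [-0.83, 0.0, -0.89]]
```

```bash
python3 - <<'E'
from go import *
def crop(f,x0,y0,x1,y1,s,n): cv2.imwrite(n,cv2.resize(f['image'][y0:y1,x0:x1,::-1],None,fx=s,fy=s,interpolation=cv2.INTER_CUBIC))
crop(S,265,190,365,290,6,'pics/s7.png')
im=cv2.imread('pics/s3.png')[0:480,0:480]; cv2.imwrite('pics/s3b.png',cv2.resize(im,(600,600)))
E
```

```text
(no output)
```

View pics/s7.png

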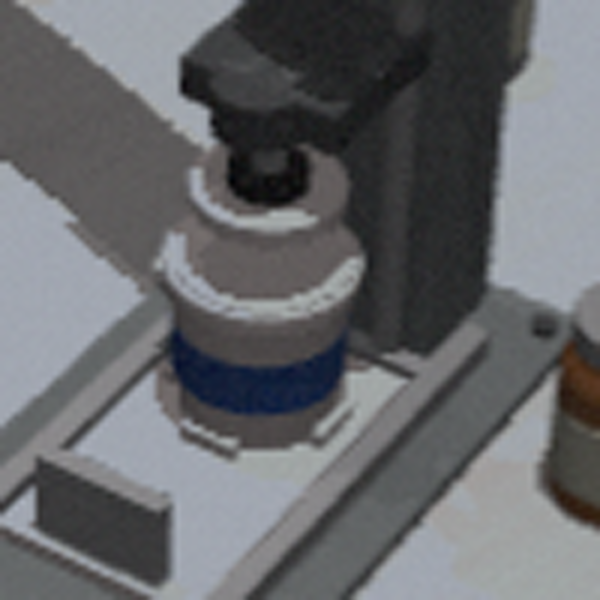

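Emit:
play_rows([
  [0.47,0,0.39],
  [0.5,0,0.35],
  [0.53,0,0.3],
  [0.56,0,0.25],
  [0.58,0,0.2],
  [0.59,0,0.15],
  [0.6,0,0.1],
  [0.61,0,0.05],
  [0.61,0,-0.01],
  [0.61,0,-0.06],
  [0.6,0,-0.11],
  [0.59,0,-0.16],
], yaw=[0,0,0,0,0,0,0,0,0,0,0,0], grip=[1,1,1,1,1,1,1,1,1,1,1,1])

```text
time: 13.25
tool_pos: [0.5223, 0.029, 0.294]
tool_rot: [0.105, -0.103, 0.7, -0.699]
contact_force: [1.0, 5.8, 4.1]
gripper_width: 0.25
```

```bash
cat > ang.py <<'E'
import numpy as np
from h import rot,readout
P=np.array([0.5527479,0.00622219,0.29368042]); 
def st(cx=0.,cy=.095):
    s=readout.state(); c,sn=np.cos(P[2]),np.sin(P[2]); D=s["tool_pos"][:2]-P[:2]
    l=np.array([c*D[0]+sn*D[1],-sn*D[0]+c*D[1]]); v=l-[cx,cy]
    f=s["contact_force"]; fl=np.array([c*f[0]+sn*f[1],-sn*f[0]+c*f[1]])
    r=np.hypot(*v); th=np.degrees(np.arctan2(-v[1],v[0]))%360
    er=v/r; et=np.array([-np.sin(np.radians(th)),-np.cos(np.radians(th))])
    print("t %.2f local %.4f %.4f z %.4f r %.4f th %.2f  Frad %.1f Ftan(resist<0) %.1f Fz %.1f w %.3f"%(s["time"],*l,s["tool_pos"][2],r,th,fl@er,fl@et,f[2],s["gripper_width"]))
def rows(th0,th1,n,r=.07):
    th=np.radians(np.linspace(th0,th1,n+1)); print(th0,th1,np.c_[-r*np.diff(np.cos(th))*100,np.zeros(n),r*np.diff(np.sin(th))*100].round(2).tolist())
E
python3 -c "
from ang import *
st();rows(108,192,12)"
```

```text
t 13.25 local -0.0226 0.0306 z 0.2940 r 0.0682 th 109.31  Frad -5.9 Ftan(resist<0) -0.7 Fz 4.1 w 0.250
108 192 [[0.8, 0.0, -0.31], [0.75, 0.0, -0.41], [0.7, 0.0, -0.5], [0.63, 0.0, -0.58], [0.56, 0.0, -0.65], [0.47, 0.0, -0.71], [0.38, 0.0, -0.76], [0.29, 0.0, -0.81], [0.18, 0.0, -0.83], [0.08, 0.0, -0.85], [-0.02, 0.0, -0.85], [-0.13, 0.0, -0.85]]
```

Emit:
play_rows([
  [0.8,0,-0.37],
  [0.75,0,-0.47],
  [0.7,0,-0.56],
  [0.63,0,-0.64],
  [0.56,0,-0.65],
  [0.47,0,-0.71],
  [0.38,0,-0.76],
  [0.29,0,-0.81],
  [0.18,0,-0.83],
  [0.08,0,-0.85],
  [-0.02,0,-0.85],
  [-0.13,0,-0.85],
], yaw=[0,0,0,0,0,0,0,0,0,0,0,0], grip=[1,1,1,1,1,1,1,1,1,1,1,1])

```text
time: 14.45
tool_pos: [0.4534, 0.0956, 0.294]
tool_rot: [-0.104, 0.103, -0.699, 0.7]
contact_force: [5.2, -1.1, 4.3]
gripper_width: 0.247
```

```bash
python3 -c "
from ang import *
st();st(0,.097);rows(192,216,6)"
```

```text
t 14.45 local -0.0692 0.1143 z 0.2940 r 0.0719 th 195.55  Frad -5.2 Ftan(resist<0) -1.3 Fz 4.3 w 0.247
t 14.45 local -0.0692 0.1143 z 0.2940 r 0.0714 th 194.00  Frad -5.2 Ftan(resist<0) -1.4 Fz 4.3 w 0.247
192 216 [[-0.12, 0.0, -0.47], [-0.15, 0.0, -0.46], [-0.18, 0.0, -0.45], [-0.21, 0.0, -0.44], [-0.24, 0.0, -0.42], [-0.27, 0.0, -0.41]]
```

Emit:
play_rows([
  [-0.22,0,-0.47],
  [-0.25,0,-0.46],
  [-0.2,0,-0.45],
  [-0.21,0,-0.44],
  [-0.24,0,-0.42],
  [-0.27,0,-0.41],
], yaw=[0,0,0,0,0,0], grip=[1,1,1,1,1,1])

```text
time: 15.05
tool_pos: [0.4582, 0.1246, 0.294]
tool_rot: [-0.103, 0.104, -0.699, 0.7]
contact_force: [-0.3, -1.2, 5.4]
gripper_width: 0.249
```

```bash
python3 -c "
from ang import *
from scipy.optimize import least_squares
st()
s=readout.state(); c,sn=np.cos(P[2]),np.sin(P[2]); D=s['tool_pos'][:2]-P[:2]; l=[c*D[0]+sn*D[1],-sn*D[0]+c*D[1]]
Q=np.array([(.0455,.0449),(-.0226,.0306),(-.0692,.1143),l])
o=least_squares(lambda q:np.hypot(*(Q-q).T)-.07,[0,.095]);print(o.x,o.fun)
st(*o.x);rows(218,242,8)"
```

```text
t 15.05 local -0.0562 0.1407 z 0.2940 r 0.0724 th 219.11  Frad -0.2 Ftan(resist<0) -1.3 Fz 5.4 w 0.249
[-0.0012541   0.09720691] [ 1.56675143e-04 -5.62474045e-05  6.29647743e-05  7.71710420e-05]
t 15.05 local -0.0562 0.1407 z 0.2940 r 0.0701 th 218.35  Frad -0.1 Ftan(resist<0) -1.3 Fz 5.4 w 0.249
218 242 [[-0.23, 0.0, -0.28], [-0.25, 0.0, -0.27], [-0.26, 0.0, -0.26], [-0.27, 0.0, -0.24], [-0.29, 0.0, -0.23], [-0.3, 0.0, -0.21], [-0.31, 0.0, -0.2], [-0.32, 0.0, -0.18]]
```

Emit:
play_rows([
  [-0.23,0,-0.28],
  [-0.25,0,-0.27],
  [-0.26,0,-0.26],
  [-0.27,0,-0.24],
  [-0.29,0,-0.23],
  [-0.3,0,-0.21],
], yaw=[0,0,0,0,0,0], grip=[1,1,1,1,1,1])

```text
time: 15.65
tool_pos: [0.4692, 0.1434, 0.294]
tool_rot: [-0.103, 0.104, -0.699, 0.7]
contact_force: [0.2, -0.7, 5.9]
gripper_width: 0.252
```

```bash
sed -i 's/cx=0.,cy=.095/cx=-.00125,cy=.0972/' ang.py; python3 -c "
from ang import *
st();rows(236,254,6)
from h import *
S=cams.grab_frame('side'); cv2.imwrite('pics/s8.png',cv2.resize(S['image'][190:290,265:365,::-1],None,fx=6,fy=6,interpolation=cv2.INTER_CUBIC))"
```

```text
t 15.65 local -0.0402 0.1555 z 0.2940 r 0.0702 th 236.24  Frad -0.6 Ftan(resist<0) -0.4 Fz 5.9 w 0.252
236 254 [[-0.31, 0.0, -0.2], [-0.32, 0.0, -0.18], [-0.33, 0.0, -0.16], [-0.34, 0.0, -0.15], [-0.34, 0.0, -0.13], [-0.35, 0.0, -0.11]]
```

View pics/s8.png

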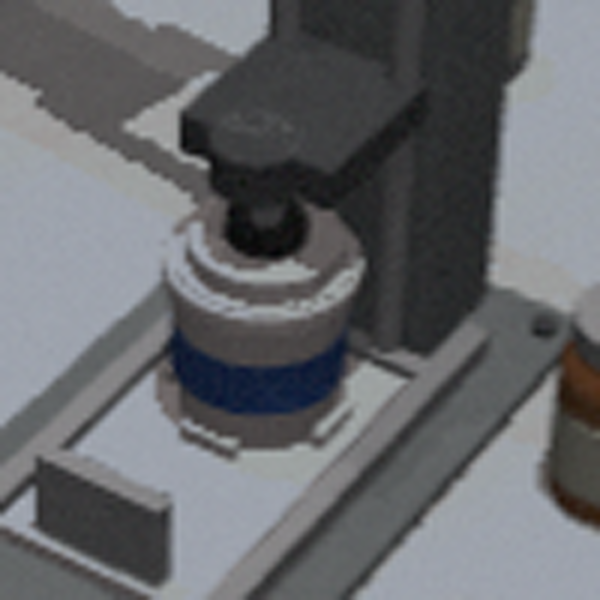

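Emit:
play_rows([
  [-0.31,0,-0.2],
  [-0.32,0,-0.18],
  [-0.33,0,-0.16],
  [0,0,0],
], yaw=[0,0,0,0], grip=[1,1,1,1])

```text
time: 16.1
tool_pos: [0.477, 0.1517, 0.294]
tool_rot: [0.104, -0.104, 0.7, -0.699]
contact_force: [0.9, 1.2, 5.9]
gripper_width: 0.25
```

```bash
python3 -c "
from ang import *
st();rows(245,263,6)"
```

```text
t 16.10 local -0.0304 0.1611 z 0.2940 r 0.0702 th 245.52  Frad 0.3 Ftan(resist<0) 1.5 Fz 5.9 w 0.250
245 263 [[-0.34, 0.0, -0.15], [-0.34, 0.0, -0.13], [-0.35, 0.0, -0.11], [-0.35, 0.0, -0.09], [-0.36, 0.0, -0.07], [-0.36, 0.0, -0.05]]
```

Emit:
play_rows([
  [-0.34,0,-0.14],
  [-0.34,0,-0.13],
  [-0.35,0,-0.1],
  [0,0,0],
], yaw=[0,0,0,0], grip=[1,1,1,1])

```text
time: 16.5
tool_pos: [0.4858, 0.1583, 0.294]
tool_rot: [0.104, -0.104, 0.7, -0.699]
contact_force: [1.8, 0.9, 6.0]
gripper_width: 0.249
```

```bash
python3 -c "
from ang import *
st();rows(254,284,10)"
```

```text
t 16.50 local -0.0201 0.1649 z 0.2940 r 0.0703 th 254.47  Frad -0.2 Ftan(resist<0) 2.0 Fz 6.0 w 0.249
254 284 [[-0.35, 0.0, -0.09], [-0.36, 0.0, -0.07], [-0.36, 0.0, -0.05], [-0.36, 0.0, -0.04], [-0.37, 0.0, -0.02], [-0.37, 0.0, 0.0], [-0.37, 0.0, 0.02], [-0.36, 0.0, 0.04], [-0.36, 0.0, 0.06], [-0.36, 0.0, 0.08]]
```

Emit:
play_rows([
  [-0.35,0,-0.09],
  [-0.36,0,-0.07],
  [-0.36,0,-0.05],
], yaw=[0,0,0], grip=[1,1,1])

```text
time: 16.8
tool_pos: [0.4951, 0.1632, 0.294]
tool_rot: [0.103, -0.105, 0.7, -0.699]
contact_force: [-0.5, 1.0, 6.9]
gripper_width: 0.246
```

```bash
python3 -c "
from ang import *
st()"
```

```text
t 16.80 local -0.0097 0.1670 z 0.2940 r 0.0703 th 263.07  Frad 1.1 Ftan(resist<0) -0.1 Fz 6.9 w 0.246
```

Emit:
play_rows([
  [-0.36,0,-0.04],
  [-0.37,0,-0.02],
], yaw=[0,0], grip=[1,1])

```text
time: 17.0
tool_pos: [0.5013, 0.1657, 0.294]
tool_rot: [-0.103, 0.105, -0.699, 0.7]
contact_force: [-3.8, -1.4, 7.2]
gripper_width: 0.254
```

```bash
python3 -c "
from ang import *
st()"
```

```text
t 17.00 local -0.0031 0.1675 z 0.2940 r 0.0703 th 268.50  Frad -0.1 Ftan(resist<0) -4.0 Fz 7.2 w 0.254
```

Emit:
play_rows([
  [-0.37,0,0],
  [-0.37,0,0.02],
], yaw=[0,0], grip=[1,1])

```text
time: 17.2
tool_pos: [0.5077, 0.1675, 0.294]
tool_rot: [-0.102, 0.106, -0.699, 0.7]
contact_force: [-5.6, -1.4, 8.0]
gripper_width: 0.246
```

```bash
python3 -c "
from ang import *
st()"
```

```text
t 17.20 local 0.0036 0.1674 z 0.2940 r 0.0704 th 273.97  Frad -0.1 Ftan(resist<0) -5.7 Fz 8.0 w 0.246
```

Emit:
play_rows([
  [-0.36,0,0.04],
  [-0.36,0,0.06],
  [-0.36,0,0.08],
], yaw=[0,0,0], grip=[1,1,1])

```text
time: 17.5
tool_pos: [0.5185, 0.1692, 0.294]
tool_rot: [0.102, -0.106, 0.7, -0.699]
contact_force: [-4.9, -0.1, 8.2]
gripper_width: 0.254
```

```bash
python3 -c "
from ang import *
st();rows(284,302,6);rows(302,318,8)"
```

```text
t 17.50 local 0.0144 0.1659 z 0.2940 r 0.0704 th 282.80  Frad 0.3 Ftan(resist<0) -4.9 Fz 8.2 w 0.254
284 302 [[-0.35, 0.0, 0.1], [-0.35, 0.0, 0.12], [-0.34, 0.0, 0.13], [-0.33, 0.0, 0.15], [-0.33, 0.0, 0.17], [-0.32, 0.0, 0.19]]
302 318 [[-0.2, 0.0, 0.13], [-0.2, 0.0, 0.14], [-0.2, 0.0, 0.15], [-0.19, 0.0, 0.15], [-0.18, 0.0, 0.16], [-0.18, 0.0, 0.17], [-0.17, 0.0, 0.17], [-0.17, 0.0, 0.18]]
```

Emit:
play_rows([
  [-0.35,0,0.1],
  [-0.35,0,0.12],
  [-0.34,0,0.13],
], yaw=[0,0,0], grip=[1,1,1])

```text
time: 17.8
tool_pos: [0.5294, 0.1691, 0.294]
tool_rot: [0.102, -0.106, 0.7, -0.699]
contact_force: [-6.3, 0.4, 8.3]
gripper_width: 0.251
```

```bash
python3 -c "
from ang import *
st()"
```

```text
t 17.80 local 0.0248 0.1627 z 0.2940 r 0.0705 th 291.71  Frad -0.2 Ftan(resist<0) -6.3 Fz 8.3 w 0.251
```

Emit:
play_rows([
  [-0.33,0,0.15],
  [-0.33,0,0.17],
], yaw=[0,0], grip=[1,1])

```text
time: 18.0
tool_pos: [0.5366, 0.1682, 0.294]
tool_rot: [0.102, -0.106, 0.7, -0.699]
contact_force: [-5.6, 0.3, 8.7]
gripper_width: 0.247
```

```bash
python3 -c "
from ang import *
st()"
```

```text
t 18.00 local 0.0314 0.1597 z 0.2940 r 0.0705 th 297.63  Frad -0.8 Ftan(resist<0) -5.5 Fz 8.7 w 0.247
```

Emit:
play_rows([
  [-0.32,0,0.19],
], yaw=[0], grip=[1])

```text
time: 18.1
tool_pos: [0.5402, 0.1674, 0.294]
tool_rot: [0.102, -0.106, 0.7, -0.699]
contact_force: [-5.7, 0.8, 7.8]
gripper_width: 0.246
```

```bash
python3 -c "
from ang import *
st()"
```

```text
t 18.10 local 0.0347 0.1579 z 0.2940 r 0.0705 th 300.64  Frad -0.5 Ftan(resist<0) -5.8 Fz 7.8 w 0.246
```

Emit:
play_rows([
  [-0.2,0,0.13],
  [-0.2,0,0.14],
], yaw=[0,0], grip=[1,1])

```text
time: 18.3
tool_pos: [0.5449, 0.1661, 0.294]
tool_rot: [0.102, -0.106, 0.7, -0.699]
contact_force: [-5.0, 1.7, 7.2]
gripper_width: 0.252
```

```bash
python3 -c "
from ang import *
st()"
```

```text
t 18.30 local 0.0387 0.1553 z 0.2940 r 0.0705 th 304.56  Frad 0.1 Ftan(resist<0) -5.2 Fz 7.2 w 0.252
```

Emit:
play_rows([
  [-0.2,0,0.15],
  [-0.19,0,0.15],
], yaw=[0,0], grip=[1,1])

```text
time: 18.5
tool_pos: [0.5495, 0.1644, 0.294]
tool_rot: [0.102, -0.106, 0.7, -0.699]
contact_force: [-5.8, 1.7, 8.5]
gripper_width: 0.252
```

```bash
python3 -c "
from ang import *
st()"
```

```text
t 18.50 local 0.0427 0.1524 z 0.2940 r 0.0705 th 308.50  Frad -0.5 Ftan(resist<0) -6.0 Fz 8.5 w 0.252
```

Emit:
play_rows([
  [-0.18,0,0.16],
], yaw=[0], grip=[1])

```text
time: 18.6
tool_pos: [0.5517, 0.1635, 0.294]
tool_rot: [0.102, -0.106, 0.7, -0.699]
contact_force: [-4.9, 3.2, 7.0]
gripper_width: 0.25
```

```bash
python3 -c "
from ang import *
st();rows(312,330,9)"
```

```text
t 18.60 local 0.0445 0.1509 z 0.2940 r 0.0705 th 310.43  Frad 0.9 Ftan(resist<0) -5.8 Fz 7.0 w 0.250
312 330 [[-0.18, 0.0, 0.17], [-0.17, 0.0, 0.17], [-0.17, 0.0, 0.18], [-0.16, 0.0, 0.18], [-0.15, 0.0, 0.19], [-0.15, 0.0, 0.2], [-0.14, 0.0, 0.2], [-0.13, 0.0, 0.2], [-0.13, 0.0, 0.21]]
```

Emit:
play_rows([
  [-0.18,0,0.17],
], yaw=[0], grip=[1])

```text
time: 18.7
tool_pos: [0.5538, 0.1626, 0.294]
tool_rot: [0.102, -0.106, 0.7, -0.698]
contact_force: [-6.3, 2.3, 7.8]
gripper_width: 0.25
```

```bash
python3 -c "
from ang import *
st()"
```

```text
t 18.70 local 0.0463 0.1494 z 0.2940 r 0.0705 th 312.33  Frad -0.6 Ftan(resist<0) -6.7 Fz 7.8 w 0.250
```

Emit:
play_rows([
  [-0.17,0,0.17],
], yaw=[0], grip=[1])

```text
time: 18.8
tool_pos: [0.5557, 0.1616, 0.2939]
tool_rot: [0.102, -0.106, 0.701, -0.698]
contact_force: [-7.5, 2.9, 9.4]
gripper_width: 0.251
```

```bash
python3 -c "
from ang import *
st()"
```

```text
t 18.80 local 0.0478 0.1479 z 0.2939 r 0.0705 th 314.05  Frad -0.9 Ftan(resist<0) -8.0 Fz 9.4 w 0.251
```

Emit:
play_rows([
  [-0.17,0,0.18],
], yaw=[0], grip=[1])

```text
time: 18.9
tool_pos: [0.5576, 0.1606, 0.294]
tool_rot: [0.102, -0.107, 0.701, -0.698]
contact_force: [-7.6, 4.4, 8.8]
gripper_width: 0.249
```

```bash
python3 -c "
from ang import *
st()"
```

```text
t 18.90 local 0.0493 0.1464 z 0.2940 r 0.0706 th 315.82  Frad 0.2 Ftan(resist<0) -8.8 Fz 8.8 w 0.249
```

Emit:
play_rows([
  [-0.16,0,0.18],
], yaw=[0], grip=[1])

```text
time: 19.0
tool_pos: [0.5594, 0.1596, 0.2939]
tool_rot: [0.102, -0.107, 0.701, -0.698]
contact_force: [-9.6, 4.4, 8.4]
gripper_width: 0.246
```

```bash
python3 -c "
from ang import *
st()"
```

```text
t 19.00 local 0.0508 0.1449 z 0.2939 r 0.0706 th 317.50  Frad -1.1 Ftan(resist<0) -10.5 Fz 8.4 w 0.246
```

Emit:
play_rows([
  [-0.15,0,0.19],
], yaw=[0], grip=[1])

```text
time: 19.1
tool_pos: [0.5612, 0.1585, 0.294]
tool_rot: [0.102, -0.107, 0.701, -0.698]
contact_force: [-8.7, 4.8, 8.8]
gripper_width: 0.253
```

```bash
python3 -c "
from ang import *
st()"
```

```text
t 19.10 local 0.0522 0.1433 z 0.2940 r 0.0706 th 319.21  Frad -0.6 Ftan(resist<0) -9.9 Fz 8.8 w 0.253
```

Emit:
play_rows([
  [0,0,0],
  [0,0,0],
], yaw=[0,0], grip=[1,1])

```text
time: 19.3
tool_pos: [0.5614, 0.1584, 0.294]
tool_rot: [0.102, -0.107, 0.701, -0.698]
contact_force: [-8.0, 3.3, 9.2]
gripper_width: 0.249
```

```bash
python3 -c "
from ang import *
for i in range(3): st()"
```

```text
t 19.30 local 0.0523 0.1432 z 0.2940 r 0.0706 th 319.35  Frad -1.5 Ftan(resist<0) -8.6 Fz 9.2 w 0.249
t 19.30 local 0.0523 0.1432 z 0.2940 r 0.0706 th 319.35  Frad -1.5 Ftan(resist<0) -8.6 Fz 9.2 w 0.249
t 19.30 local 0.0523 0.1432 z 0.2940 r 0.0706 th 319.35  Frad -1.5 Ftan(resist<0) -8.6 Fz 9.2 w 0.249
```

Emit:
play_rows([
  [-0.08,0,0.1],
  [-0.08,0,0.1],
], yaw=[0,0], grip=[1,1])

```text
time: 19.5
tool_pos: [0.563, 0.1574, 0.2939]
tool_rot: [0.102, -0.107, 0.701, -0.697]
contact_force: [-9.9, 6.1, 8.6]
gripper_width: 0.252
```

```bash
python3 -c "
from ang import *
st()"
```

```text
t 19.50 local 0.0535 0.1418 z 0.2939 r 0.0706 th 320.88  Frad -0.5 Ftan(resist<0) -11.6 Fz 8.6 w 0.252
```

Emit:
play_rows([
  [0,0,0],
], yaw=[0], grip=[1])

```text
time: 19.6
tool_pos: [0.5631, 0.1573, 0.2939]
tool_rot: [0.102, -0.107, 0.701, -0.697]
contact_force: [-10.3, 5.9, 9.8]
gripper_width: 0.246
```

```bash
python3 -c "
from ang import *
st()"
```

```text
t 19.60 local 0.0536 0.1416 z 0.2939 r 0.0706 th 320.99  Frad -0.9 Ftan(resist<0) -11.8 Fz 9.8 w 0.246
```

Emit:
play_rows([
  [0,0,0],
], yaw=[0], grip=[1])

```text
time: 19.7
tool_pos: [0.5631, 0.1573, 0.2939]
tool_rot: [0.102, -0.107, 0.701, -0.697]
contact_force: [-9.8, 4.8, 9.1]
gripper_width: 0.251
```

```bash
python3 -c "
from ang import *
st()"
```

```text
t 19.70 local 0.0536 0.1416 z 0.2939 r 0.0706 th 320.99  Frad -1.5 Ftan(resist<0) -10.8 Fz 9.1 w 0.251
```

```bash
python3 -c "
from ang import *
from h import *
S=cams.grab_frame('side'); cv2.imwrite('pics/s9.png',cv2.resize(S['image'][190:290,265:365,::-1],None,fx=6,fy=6,interpolation=cv2.INTER_CUBIC))
st();rows(322,262,12);rows(262,178,12);rows(178,94,12);rows(94,52,6)"
```

```text
t 19.75 local 0.0536 0.1416 z 0.2940 r 0.0706 th 320.97  Frad -0.7 Ftan(resist<0) -11.3 Fz 9.3 w 0.249
322 262 [[0.4, 0.0, -0.46], [0.44, 0.0, -0.43], [0.47, 0.0, -0.39], [0.5, 0.0, -0.35], [0.53, 0.0, -0.3], [0.56, 0.0, -0.25], [0.58, 0.0, -0.2], [0.59, 0.0, -0.15], [0.6, 0.0, -0.1], [0.61, 0.0, -0.05], [0.61, 0.0, 0.01], [0.61, 0.0, 0.06]]
262 178 [[0.84, 0.0, 0.17], [0.81, 0.0, 0.27], [0.77, 0.0, 0.37], [0.72, 0.0, 0.46], [0.66, 0.0, 0.54], [0.59, 0.0, 0.62], [0.51, 0.0, 0.69], [0.42, 0.0, 0.74], [0.33, 0.0, 0.79], [0.23, 0.0, 0.82], [0.13, 0.0, 0.85], [0.02, 0.0, 0.85]]
178 94 [[-0.08, 0.0, 0.85], [-0.18, 0.0, 0.83], [-0.29, 0.0, 0.81], [-0.38, 0.0, 0.76], [-0.47, 0.0, 0.71], [-0.56, 0.0, 0.65], [-0.63, 0.0, 0.58], [-0.7, 0.0, 0.5], [-0.75, 0.0, 0.41], [-0.8, 0.0, 0.31], [-0.83, 0.0, 0.21], [-0.85, 0.0, 0.11]]
94 52 [[-0.85, 0.0, 0.01], [-0.85, 0.0, -0.1], [-0.83, 0.0, -0.2], [-0.8, 0.0, -0.3], [-0.76, 0.0, -0.39], [-0.7, 0.0, -0.48]]
```

View pics/s9.png

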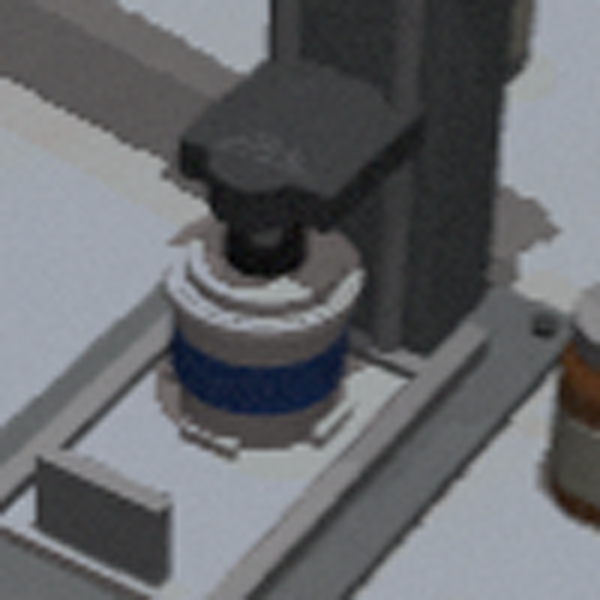

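The lid rim is visibly lower: its near edge is at about (265,328), where it was at 318. The pad is bearing on it with a steady tangential force of about 11.3 N, so roughly 75–85 N. Now I'll wind back up.

Emit:
play_rows([
  [0.4,0,-0.46],
  [0.44,0,-0.43],
  [0.47,0,-0.39],
  [0.5,0,-0.35],
  [0.53,0,-0.3],
  [0.56,0,-0.25],
  [0.58,0,-0.2],
  [0.59,0,-0.15],
  [0.6,0,-0.1],
  [0.61,0,-0.05],
  [0.61,0,0.01],
  [0.61,0,0.06],
], yaw=[0,0,0,0,0,0,0,0,0,0,0,0], grip=[1,1,1,1,1,1,1,1,1,1,1,1])

```text
time: 20.95
tool_pos: [0.4956, 0.1632, 0.2941]
tool_rot: [0.104, -0.105, 0.701, -0.698]
contact_force: [-0.3, 5.9, 5.8]
gripper_width: 0.249
```

```bash
python3 -c "
from ang import *
st()"
```

```text
t 20.95 local -0.0092 0.1668 z 0.2941 r 0.0701 th 263.46  Frad 5.5 Ftan(resist<0) 2.0 Fz 5.8 w 0.249
```

Emit:
play_rows([
  [0.84,0,0.17],
  [0.81,0,0.27],
  [0.77,0,0.37],
  [0.72,0,0.46],
  [0.66,0,0.54],
  [0.59,0,0.62],
  [0.51,0,0.69],
  [0.42,0,0.74],
  [0.33,0,0.79],
  [0.23,0,0.82],
  [0.13,0,0.85],
  [0.02,0,0.85],
], yaw=[0,0,0,0,0,0,0,0,0,0,0,0], grip=[1,1,1,1,1,1,1,1,1,1,1,1])

```text
time: 22.15
tool_pos: [0.458, 0.0752, 0.294]
tool_rot: [0.102, -0.106, 0.7, -0.699]
contact_force: [-3.4, 1.5, 7.8]
gripper_width: 0.249
```

```bash
python3 -c "
from ang import *
st()"
```

```text
t 22.15 local -0.0708 0.0935 z 0.2940 r 0.0696 th 176.93  Frad 2.7 Ftan(resist<0) 2.6 Fz 7.8 w 0.249
```

Emit:
play_rows([
  [0.02,0,0.85],
  [-0.18,0,0.83],
  [-0.29,0,0.81],
  [-0.38,0,0.76],
  [-0.47,0,0.71],
  [-0.56,0,0.65],
  [-0.63,0,0.58],
  [-0.7,0,0.5],
  [-0.75,0,0.41],
  [-0.8,0,0.31],
  [-0.83,0,0.21],
  [-0.85,0,0.11],
], yaw=[0,0,0,0,0,0,0,0,0,0,0,0], grip=[1,1,1,1,1,1,1,1,1,1,1,1])

```text
time: 23.35
tool_pos: [0.5397, 0.0309, 0.2939]
tool_rot: [0.103, -0.105, 0.701, -0.698]
contact_force: [-3.6, 4.7, 7.9]
gripper_width: 0.251
```

```bash
python3 -c "
from ang import *
st()"
```

```text
t 23.35 local -0.0053 0.0274 z 0.2939 r 0.0700 th 93.34  Frad -5.4 Ftan(resist<0) 2.4 Fz 7.9 w 0.251
```

Emit:
play_rows([
  [-0.85,0,0.01],
  [-0.85,0,-0.1],
  [-0.83,0,-0.2],
  [-0.8,0,-0.3],
  [-0.76,0,-0.39],
  [-0.7,0,-0.48],
  [0,0,0],
  [0,0,0],
], yaw=[0,0,0,0,0,0,0,0], grip=[1,1,1,1,1,1,1,1])

```text
time: 24.15
tool_pos: [0.5809, 0.0587, 0.2939]
tool_rot: [0.103, -0.106, 0.701, -0.698]
contact_force: [-3.5, 2.8, 6.8]
gripper_width: 0.251
```

```bash
python3 -c "
from ang import *
st()"
```

```text
t 24.15 local 0.0422 0.0421 z 0.2939 r 0.0702 th 51.79  Frad -4.5 Ftan(resist<0) -0.2 Fz 6.8 w 0.251
```

Emit:
play_rows([
  [0.12,0,-0.16],
  [0,0,0],
  [0,0,0],
  [0,0,0],
  [0,0,0],
  [0,0,0],
  [0,0,0],
], yaw=[0,0,0,0,0,0,0], grip=[1,1,-1,-1,-1,-1,-1])

```text
time: 24.85
tool_pos: [0.5803, 0.058, 0.2933]
tool_rot: [0.103, -0.104, 0.7, -0.699]
contact_force: [0.1, 0.0, -0.7]
gripper_width: 1.0
```

Emit:
play_rows([
  [0,-1,0],
  [0,-2,0],
  [0,-3,0],
  [0,-4,0],
  [0,-2,0],
  [0,0,0],
], yaw=[0,0,0,0,0,0], grip=[-1,-1,-1,-1,-1,-1])

```text
time: 25.45
tool_pos: [0.5816, 0.058, 0.4197]
tool_rot: [-0.107, 0.101, -0.699, 0.7]
contact_force: [0.0, 0.1, 0.5]
gripper_width: 0.994
```

```bash
python3 - <<'E'
from go import *
s=readout.state(); w=cams.grab_frame('wrist'); M=w['mount']; Rt=rot(s['tool_rot'])
Rc=Rt@M[:3,:3]; tc=Rt@M[:3,3]+s['tool_pos']
cv2.imwrite('pics/w10.png',w['image'][:,:,::-1])
cv2.imwrite('pics/s10.png',cv2.resize(S['image'][160:320,230:400,::-1],None,fx=3.7,fy=3.7,interpolation=cv2.INTER_CUBIC))
print(s['time'],s['tool_pos'],s['contact_force'])
E
```

```text
25.55 [0.58060994 0.05798587 0.41434031] [ 0.3874017   0.27697474 -0.32576783]
```

View pics/w10.png

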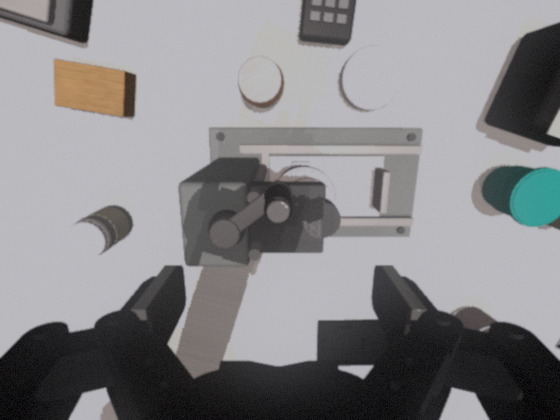

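View pics/s10.png

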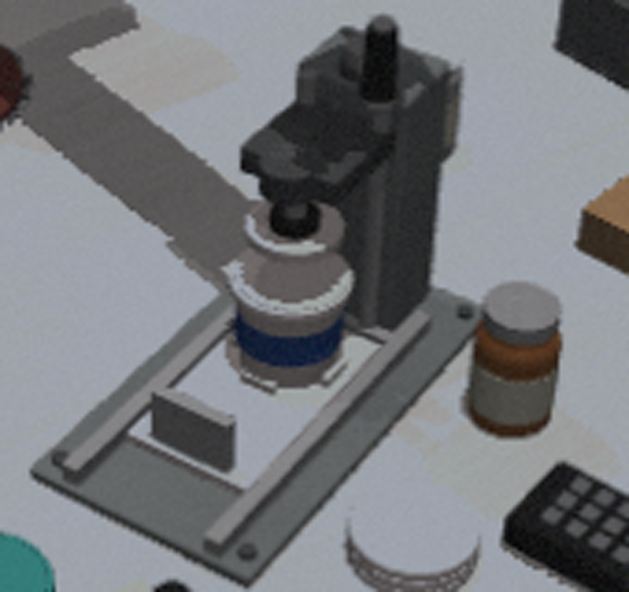

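The lid sits lower against the blue band, the pad is clear, and the sled and the neighbouring items haven't moved. The sleeve is released and the arm is holding clear of it. I'll hand in now.

```bash
python3 -c "
from plant import workorder,readout
print(workorder.job_done()); print(readout.state()['time'])"
```

```text
the job is handed in; nothing more can be done
None
the job is handed in; nothing more can be done
```

The tub is closed and the job is handed in, at about 25.6 s of the 72 s allowed.

- **Sled:** I pushed it home with closed fingers on the push plate. At the stop it moved only 0.2 mm for a 2 mm command, and the force climbed from 9 N to 22 N.
- **Winding down:** I held the sleeve and wound the crank about 270°. The pad met the lid at about 264°. The lid then moved at a steady 5.7 N or so at the sleeve, for about 38° or 6.3 mm, until the force rose sharply at 311°.
- **Pressing:** I stopped at 321° with a steady 11.3 N or so at the sleeve. That works out to about 75–80 N on the lid. Going by the crank angle and the stated rubber stiffness it could be up to about 88 N, so the two estimates differ a little, but both are below 110 N.
- **Release:** I wound back about 270° (¾ turn), opened the gripper and lifted clear. The last readings showed almost no force on the tool.

**Last checks:** the side and wrist pictures show the lid lower on the tub, the pad clear of it, the sled still home and the items in view in place.

**What disagreed:**
- The side picture put the sled's push plate about 5 mm past its nominal home position. I put that down to error in my fit of the press pose and relied on the force at the stop.
- The crank centre also came out about 2.5 mm from that fit. I corrected it from the measured arc while winding, with side forces up to about 6 N before the correction.

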